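Back the feed wheel off one notch

TASK

The roller feeder on the bench has been wound one notch too far. With a fingertip, lift the red pawl out of the ratchet wheel and swing it right over onto its rest, gently push the wheel backward by one notch (its top going towards the pawl's pivot) using a yellow peg, then tip the pawl back so that it drops fully into that next notch. Nothing is to be picked up; leave the other things lying where they are.

Things in the scene. Friction and masses are not known exactly. Their poses are not given: they have to be found in the camera images.
- feeder: grey-green bench roller feeder, bolted down; base plate 12 mm thick, x -75..195, y -120..180 mm. Origin on the table below the wheel's centre; x along the axle, away from the robot; y towards the pawl's pivot; z up. The ratchet wheel stands in its y-z plane. Posts and roller lie at x over 15 mm, save a rest post (x -6..14, y 130..150, 222 mm tall)
- wheel_centre (a point): centre of the wheel, 115 mm up; axes as the feeder's. Steel, 20 mm thick (x -10..10 mm), 152 mm over its 10 saw teeth (12 mm deep, 36 deg apart); hub boss, 38 mm wide, out to x -22. Five yellow round pegs, 10 mm thick, stick out of its face on the robot's side (x -8 to -58 mm), on a 55 mm radius, 72 deg apart
- top_peg (a point): the yellow peg nearest the wheel's top at the start: a point on its centre line 35 mm out (feeder -x) from the wheel's mid plane; turns with the wheel. At joint wheel = 0 it stands 25 deg from straight up, on the feeder's -y side (away from the pawl's pivot)
- pawl_pivot (a point): fixed pivot of the pawl, in the wheel's mid plane, at feeder (0, 101, 166) mm. The pawl's pin swings about it on a 90 mm radius, over the top, from the -y side (seated) to the +y side (thrown over)
- pawl_pin (a point): the pawl's red finger pin: a round bar 14 mm thick sticking out to feeder -x, to x -60 mm; the point is on its centre line 35 mm out from the wheel's mid plane and moves with the pawl. Seated it is 55 mm to -y of the pivot and 71 mm above it. A finger standing beside it swings it over by pushing it to +y along its arc (it rises 19 mm to the top)
- pawl (a joint): angle of the red pawl, rad: 0 = nose fully down in a notch, about 0.14 = on a tooth tip, 1.45 = thrown right over to +y on its rubber rest. Its weight (200 g, pivot lightly damped) holds it down in the wheel or, past about 0.8, drops it onto its rest, where it stays; pushed back to -y past the top it falls in again
- wheel (a joint): angle of the ratchet wheel, rad: 0 = a tooth hard against the seated pawl in the first notch, play 0 to 0.15; plus = forward (top goes to feeder -y), free; minus = backward (top goes to +y, to the pawl's pivot), blocked while the pawl is down. A notch is 0.628: one notch back is -0.628 to about -0.47. It stays where left; 2 to 3 N at a peg turns it
- block_a: loose steel block 56 x 30 x 14 mm with two 10 mm holes, lying on the feeder's base plate near its -y edge; bystander; origin at the centre of its underside
- block_b: loose steel block 56 x 30 x 14 mm with two 10 mm holes, lying on the feeder's base plate under the pawl's side; bystander; origin at the centre of its underside
- tape: yellow tape measure, 62 x 58 x 36 mm, on the table on the robot's side of the feeder; bystander; origin at the centre of its underside
- tin: grey and rust-brown paint tin, 98 mm diameter, 112 mm tall, on the table off the feeder's -y side; bystander; origin at the centre of its underside
- square: steel try square lying flat, blade 240 x 30 x 4 mm with a 16 mm thick stock; bystander; origin under the blade's centre
- screwdriver: screwdriver 210 mm long, lying; bystander
- pipe_ring: rusty pipe offcut standing on end, 76 mm outside, 50 mm tall; bystander; origin at the centre of its underside
- disc: green grinding disc, 114 mm across, 6 mm thick, lying flat; bystander; origin at the centre of its underside

How it is judged:
On the way, in this order (a step that is already met when the one before it is completed fails the run):
1. the pawl is lifted out and thrown over onto its rest, the wheel not yet let back (value of joint pawl above 1.3 rad and value of joint wheel above -0.2 rad), for 0.2 s.
2. with the pawl over, the wheel is pushed back by about one notch (value of joint pawl above 1.3 rad and value of joint wheel between -0.8 and -0.35 rad), for 0.2 s.
At the end, for the whole second after the job is handed in: The pawl is fully down in a notch (joint pawl below 0.05 rad) with the wheel exactly one notch behind its first (joint wheel between -0.68 and -0.40 rad), both at rest (value of joint pawl below 0.05 rad and value of joint wheel between -0.68 and -0.4 rad and velocity of joint wheel between -0.05 and 0.05 rad/s and velocity of joint pawl between -0.05 and 0.05 rad/s); the robot touches nothing.
It fails at once if a bystander is moved by more than 20 mm or lifted (distance of any of block_a, block_b, tape, tin, square, screwdriver, pipe_ring, disc from where it was at the start of the episode above 0.02 m).
It fails at once if the feeder is struck or forced with more than 60 N (contact force between any of the fingers, the arm and feeder above 60 N).
It also fails if it takes over 61 s, if anything falls off the work surface, if the arm or the gripper's body presses on something with over 40 N, if the wrist force passes 120 N, or if a joint passes its speed limit or range.

ROBOT

A 6-joint arm with a two-finger parallel gripper is mounted at the origin on the work surface. World frame = base frame: x ahead of the robot, y to its left, z up, the work surface at z = 0. Lengths are in m, angles in rad, forces in N, time in s.
With the tool pointing down it reaches from about 0.35 to 0.975 m from the base axis. Payload 7.1 kg.
Tool frame: the origin (TCP) lies at the very end of the fingers, on their centre line; the grasp point (between the pads) lies 19 mm behind it; z points along the fingers, y is the line along which they close (so a half turn about z gives the same grasp; the last joint's range is limited). The gripper opens to 88 mm and grips with 3 to 60 N. Pads are 20 mm wide; open, the fingers measure 115 mm over their backs; the gripper's body (75 mm by 178 mm) begins 61 mm behind the grasp point.
Start: joints at [-1.268, 0.423, 1.63, -0, 1.089, -0.019], TCP at [0.198, -0.593, 0.223] pointing down, gripper open.
Joint ranges: [-3, 3], [-0.9, 2.11], [0.09, 2.58], [-1.31, 4.45], [0.11, 2.69], [-2.54, 2.54]. Speed limits (rad/s): [2.39, 2.39, 3.01, 3.14, 3.14, 3.14].

INTERFACE

Orientations are given as a unit quaternion [w, x, y, z].
In Python, from bench import arm, cams, workorder gives the robot as it stands.
- The arm moves only by the shell command python3 -m pendant 'ROWS' [FORCE]. ROWS is JSON, one flat list of numbers, 7 for each row, row after row: the shift along the tool's x, y, z each as a share of 250 mm, from -1 to 1, then the turn, a rotation vector about the tool's x, y, z each as a share of 2 rad, from -1 to 1, then the gripper's target within -1 to 1 (shut at 1, half-way at 0, fully open at -1). A call has 1 to 10 rows; each row is the pose to reach, as a shift and turn from the pose commanded when the call began, along the tool's axes at that moment; what a row does not reach only later rows make up. A row lasts 1/8 s, in which the tool goes at most 62.5 mm and 10.7 degrees, less where a joint would pass 70% of its speed; a pose out of reach is approached as far as the arm can. A call with a number of a shift or a turn outside -1 to 1 is refused whole. A call with a gripper value outside its range is refused whole. The fingers move at their own pace and stop on an object; FORCE is the grip in N (left out, the last holds). Time passes only in rows, so rows that repeat a pose let the fingers close. It gives the time, the measured TCP pose, the force, the opening and the grip force at its end, in the units of the state.
- arm.sense(): the state, without advancing time (a new reading comes with each control period).
- cams.read_camera(name): name is "side" or "top"; returns a dict with "image" (480x640x3 uint8, blue, green, red), "camera_matrix" (3x3 intrinsics, pixels), "dist" ([k1, k2, p1, p2, k3] as OpenCV has them; the pictures are not rectified), "pose" (4x4, takes a point from camera to world coordinates). Camera axes: x right, y up, looking along -z (the intrinsics and any distortion apply to the point x, -y, -z); pixel columns grow to the right and rows downward; lengths in m; the calibration is good to about 2 mm. A picture is of the moment at which its call begins. There is no depth.
- workorder.job_done(): hands the job in; it is judged then, once.
The state is a dict: "t": time; "qpos": joint angles; "dq": joint speeds; "effort": joint torques, N m; "eef_pos": TCP position; "ee_rot": TCP orientation; "force": force on the tool from outside, world axes, zero at the start; "torque": the same for the moment, N m; "opening": finger opening in m; "grip_force": force on a finger pad.
Only numpy, scipy, OpenCV 4.12 (cv2) and the standard library are available. Lean on these libraries where they do the work, as an engineer would, in place of code of your own. Each camera call takes 0.05 s, during which the arm holds its last target. There are 200 camera calls.

## Working session

There is one attempt and no reset: what is moved stays moved. The work goes in short steps, Python scripts to look and compute and a shell command to move; the robot and the scene stay as the last step left them, time stands still between calls to the robot, and variables do not carry over. Pictures are saved under pics/ and viewed, at most 10 in all, crops included, and the job is handed in when it is done.

```bash
mkdir -p pics
python3 - <<'E'
from bench import arm,cams
import cv2
for n in("side","top"):
    c=cams.read_camera(n);cv2.imwrite(f"pics/{n}0.png",c["image"]);print(n,c["camera_matrix"],c["dist"],c["pose"])
s=arm.sense();print(s)
E
```

```text
side [[601.71561113   0.         321.28944429]
 [  0.         601.71561113 252.00590967]
 [  0.           0.           1.        ]] [0.02694468 0.         0.         0.         0.        ] [[ 0.98663745  0.10159501 -0.1273774   0.35169172]
 [-0.16264589  0.56789806 -0.80686933 -1.21191463]
 [-0.00963652  0.8168049   0.5768335   0.98428889]
 [ 0.          0.          0.          1.        ]]
top [[553.54947681   0.         306.67417904]
 [  0.         553.54947681 240.49083808]
 [  0.           0.           1.        ]] [-0.17551994  0.          0.          0.          0.        ] [[ 0.00686874  0.9886323  -0.1501965   0.33001994]
 [-0.99990334  0.008606    0.01091969 -0.02862166]
 [ 0.01208815  0.15010698  0.98859586  1.42393786]
 [ 0.          0.          0.          1.        ]]
{'t': 0.1, 'qpos': array([-1.26798811e+00,  4.23756801e-01,  1.63059028e+00, -5.59984673e-05,
        1.08859877e+00, -1.90084408e-02]), 'dq': array([ 0.00231105, -0.00152477, -0.00113415,  0.00108088, -0.00012941,
       -0.00075534]), 'effort': array([ 1.95108032e-04, -5.45609057e+01, -2.74325395e+01,  6.44625351e-02,
        1.88079744e-02, -1.75389005e-05]), 'eef_pos': array([ 0.19753971, -0.59244296,  0.22199334]), 'ee_rot': array([-6.66291115e-04,  9.87079853e-01,  1.60227665e-01, -1.20236059e-04]), 'force': array([ 0.20792605, -0.20682416, -0.192274  ]), 'torque': array([ 0.03277789, -0.07354731,  0.05019799]), 'grip_force': 0.0, 'opening': 0.08763955068351495}
```

View pics/side0.png

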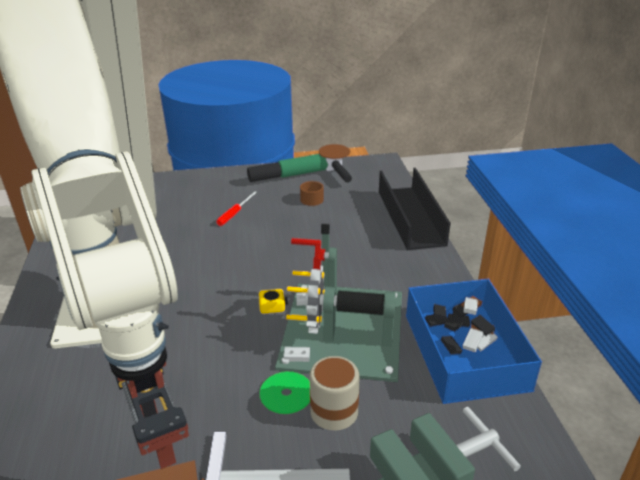

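View pics/top0.png

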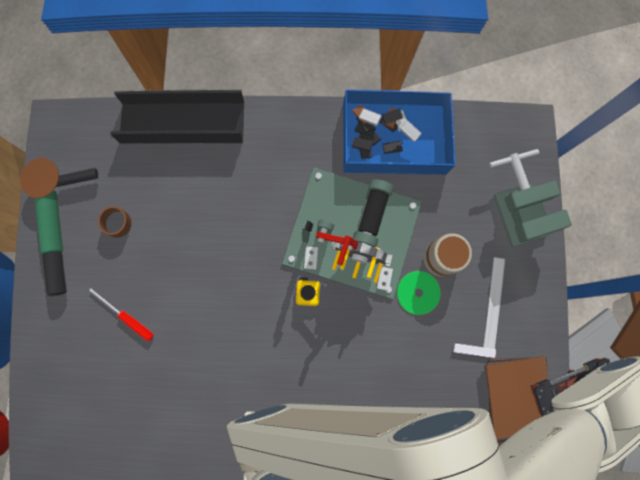

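Top view: the plate corners are at about (283,266), (316,169), (420,205) and (393,298). I'll zoom in to refine these.

Run:
```python
import cv2
a=cv2.imread("pics/top0.png")[150:320,270:440];a=cv2.resize(a,None,fx=3.5,fy=3.5,interpolation=2)
b=cv2.imread("pics/side0.png")[210:385,245:415];b=cv2.resize(b,(580,595),interpolation=2)
cv2.imwrite("pics/c1.png",a)
cv2.imwrite("pics/c2.png",b)
```

```text
(no output)
```

View pics/c1.png

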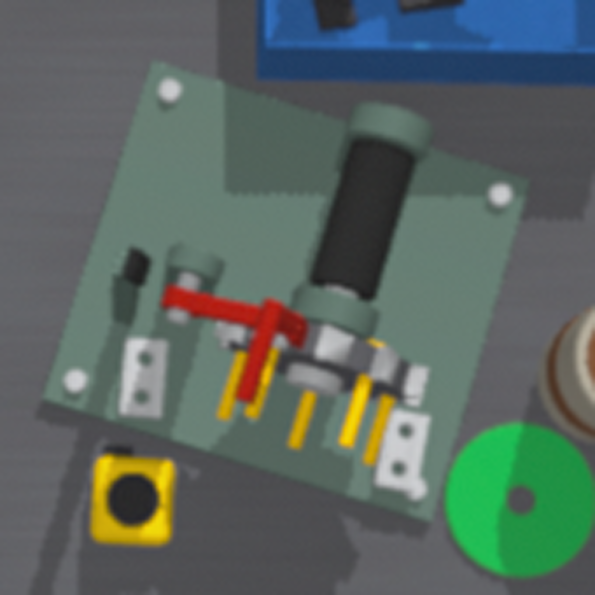

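View pics/c2.png

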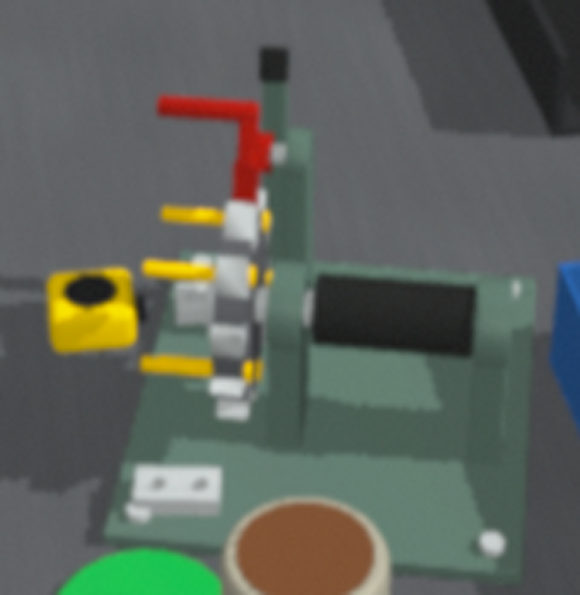

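Crop shows plate corners (155,62), (528,180), (430,512) and (45,400), and the pin tip at (246,399). In the side crop the pin tip is at (162,106). Fitting the feeder pose.

```bash
cat > h.py <<'E'
import numpy as np,cv2
from scipy.optimize import least_squares
from scipy.spatial.transform import Rotation as R
def proj(P,c):
    T=np.linalg.inv(c["pose"]);q=(T[:3,:3]@np.atleast_2d(P).T).T+T[:3,3];q=q*[1,-1,-1]
    return cv2.projectPoints(q,np.zeros(3),np.zeros(3),c["camera_matrix"],np.array(c["dist"]))[0][:,0]
def F(p,L):
    return R.from_euler("z",p[2]).apply(np.atleast_2d(L)/1000.)+[p[0],p[1],0]
def tool(local_mm,s):  # shift of world displacement in tool shares
    pass
E
python3 - <<'E'
from h import *
from bench import cams,arm
ct=cams.read_camera("top");cs=cams.read_camera("side")
L=np.array([[195,180,12],[195,-120,12],[-75,-120,12],[-75,180,12],[-60,46,237]])
ut=np.array([[155,62],[528,180],[431,512],[45,400],[246,399]])/3.5+[270,150]
Ls=np.array([[-75,-120,6],[195,-120,6],[-60,46,237]])
us=np.array([[105,538],[520,570],[160,106]])/[3.41,3.4]+[245,210]
f=lambda p:np.r_[(proj(F(p,L),ct)-ut).ravel(),(proj(F(p,Ls),cs)-us).ravel()]
r=least_squares(f,[.5,0,-.3]);print(r.x,r.fun.reshape(-1,2).round(1))
np.save("p.npy",r.x)
print(proj(F(r.x,[-60,46,237]),ct))
print("pin",F(r.x,[-35,46,237]),"ctr",F(r.x,[0,0,115]))
s=arm.sense();print(R.from_quat(s["ee_rot"],scalar_first=True).as_matrix().round(3))
E
```

```text
[ 0.50268852 -0.17451243 -0.29458416] [[-1.5 -0.9]
 [ 0.4 -1.1]
 [ 0.4  2.3]
 [-1.2 -0.4]
 [-0.7  0.5]
 [ 0.1  0.6]
 [ 1.3  2.4]
 [-0.5 -0.2]]
[[339.55937825 264.46587089]]
pin [[ 0.48255194 -0.120332    0.237     ]] ctr [[ 0.50268852 -0.17451243  0.115     ]]
[[ 0.949  0.316 -0.   ]
 [ 0.316 -0.949  0.001]
 [-0.    -0.001 -1.   ]]
```

```bash
cat >> h.py <<'E'
def go(x,y,z):
    from bench import arm
    p=np.load("p.npy");s=arm.sense();M=R.from_quat(s["ee_rot"],scalar_first=True)
    G=R.from_matrix(np.array([[np.cos(p[2]),np.sin(p[2]),0],[np.sin(p[2]),-np.cos(p[2]),0],[0,0,-1]]).T.T)
    d=F(p,[x,y,z])[0]-s["eef_pos"]
    l=R.from_euler("z",-p[2]).apply(s["eef_pos"]-[p[0],p[1],0])*1000
    print("t",s["t"],"local",l.round(1),"shift",(M.inv().apply(d)/.25).round(4),"turn",((M.inv()*G).as_rotvec()/2).round(4),"F",s["force"].round(1))
E
python3 -c "
from h import *
go(-42,-5,310)"
```

```text
t 0.2 local [-170.6 -488.7  222.2] shift [ 1.538  -1.2816 -0.3501] turn [-5.000e-04  2.000e-04  3.082e-01] F [ 0.1 -0.2  0.2]
```

```bash
python3 -m pendant '[0,0,-0.2,0,0,0.05,1, 0.1,-0.1,-0.35,0,0,0.1,1, 0.3,-0.25,-0.35,0,0,0.2,1, 0.5,-0.4,-0.35,0,0,0.25,1, 0.65,-0.55,-0.35,0,0,0.308,1, 0.8,-0.65,-0.35,0,0,0.308,1, 0.8,-0.65,-0.35,0,0,0.308,1, 0.8,-0.65,-0.35,0,0,0.308,1]' 10; python3 -c "
from h import *
go(-42,-5,310)"
```

```text
t: 1.2
eef_pos: [0.3359, -0.3758, 0.3102]
ee_rot: [0.0, 0.989, -0.146, -0.0]
force: [0.2, -0.4, 0.5]
opening: 0.0113
grip_force: 0.0
t 1.2 local [-101.1 -241.1  310.2] shift [ 2.374e-01 -9.440e-01  5.000e-04] turn [ 0.0002 -0.      0.0005] F [ 0.2 -0.4  0.5]
```

```bash
python3 -m pendant '[0.06,-0.24,0,0,0,0,1, 0.12,-0.47,0,0,0,0,1, 0.18,-0.7,0,0,0,0,1, 0.237,-0.944,0,0,0,0,1, 0.237,-0.944,0,0,0,0,1, 0.237,-0.944,0,0,0,0,1, 0.237,-0.944,0,0,0,0,1]'
python3 - <<'E'
from h import *
from bench import cams
go(-42,-5,215)
o=[]
for n,sl in(("top",np.s_[130:350,250:450]),("side",np.s_[150:370,220:420])):
    o.append(cv2.resize(cams.read_camera(n)["image"][sl],(400,440),interpolation=2))
cv2.imwrite("pics/m1.png",np.hstack(o))
E
```

```text
t: 2.08
eef_pos: [0.4605, -0.1684, 0.31]
ee_rot: [0.0, 0.989, -0.148, -0.0]
force: [-0.4, -0.1, 0.3]
opening: 0.0004
grip_force: 0.0
t 2.075 local [-42.1  -6.4 310. ] shift [ 0.0006 -0.0057  0.3802] turn [ 0.0001  0.0002 -0.0011] F [-0.4 -0.1  0.3]
```

View pics/m1.png

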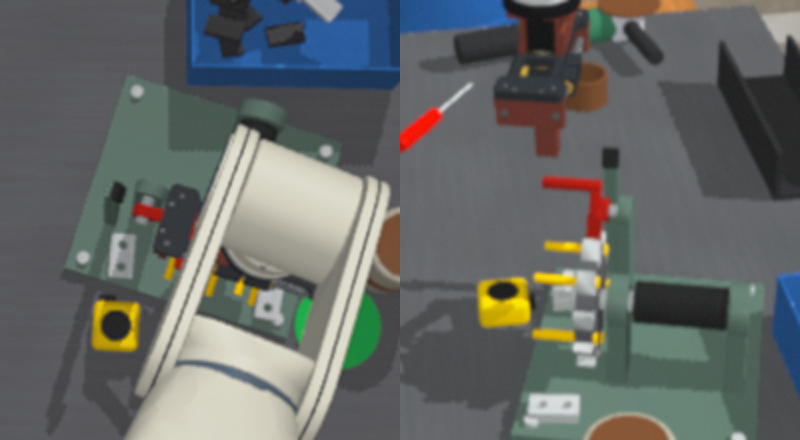

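The picture shows the shut finger above the pin, at side crop (547,150), with the pin at (543–600,185). Next I descend on the pin's -y side and push it over.

```bash
python3 -m pendant '[0.02,0,0.1,0,0,0,1, 0.02,0,0.2,0,0,0,1, 0.02,0,0.3,0,0,0,1, 0.02,0,0.38,0,0,0,1, 0.02,0,0.38,0,0,0,1]'; python3 -m pendant '[0,-0.04,0,0,0,0,1, 0,-0.07,0,0,0,0,1, 0,-0.1,0,0,0,0,1, 0,-0.13,0,0,0,0,1, 0,-0.16,0,0,0,0,1, 0,-0.19,0,0,0,0,1, 0,-0.22,0,0,0,0,1, 0,-0.25,0,0,0,0,1, 0,-0.28,0,0,0,0,1, 0,-0.31,0,0,0,0,1]'; python3 -c "
from h import *
go(-37,105,215)"
```

```text
t: 2.8
eef_pos: [0.4647, -0.1687, 0.214]
ee_rot: [-0.0, 0.989, -0.147, -0.002]
force: [0.0, 0.3, 0.3]
opening: 0.0006
grip_force: 0.0
t: 4.05
eef_pos: [0.4885, -0.0934, 0.215]
ee_rot: [-0.0, 0.989, -0.147, -0.0]
force: [-0.9, -0.8, 1.8]
opening: 0.0005
grip_force: 0.4
t 4.05 local [-37.1  73.4 215. ] shift [ 6.000e-04 -1.262e-01  1.000e-04] turn [-0.0001  0.0002  0.0002] F [-0.9 -0.8  1.8]
```

Contact felt and the pin is riding up; I keep pushing past the balance point, then check.

```bash
python3 -m pendant '[0,-0.02,0,0,0,0,1, 0,-0.04,0,0,0,0,1, 0,-0.06,0,0,0,0,1, 0,-0.08,0,0,0,0,1, 0,-0.1,0,0,0,0,1, 0,-0.12,0,0,0,0,1, 0,-0.14,0,0,0,0,1, 0,-0.14,0,0,0,0,1, 0,-0.14,0,0,0,0,1, 0,-0.14,0,0,0,0,1]'; python3 -m pendant '[0,0,-0.15,0,0,0,1, 0,0,-0.3,0,0,0,1, 0,0.2,-0.36,0,0,0,1, 0,0.4,-0.36,0,0,0,1, 0,0.6,-0.36,0,0,0,1, 0,0.65,-0.36,0,0,0,1, 0,0.65,-0.36,0,0,0,1]'
python3 - <<'E'
from h import *
from bench import cams
go(-40,-50,215)
p=np.load("p.npy")
for n in("top","side"):
    c=cams.read_camera(n);cv2.imwrite(f"pics/{n}_2.png",c["image"])
    a=np.radians(25);print(n,[proj(F(p,[-58,-55*np.sin(a+w),115+55*np.cos(a+w)]),c).round(1).tolist() for w in(0,.15)], proj(F(p,[-60,165,229]),c))
o=[cv2.resize(cv2.imread(f"pics/{n}_2.png")[sl],(400,440),interpolation=2) for n,sl in(("top",np.s_[150:304,270:410]),("side",np.s_[210:364,260:400]))]
cv2.imwrite("pics/m2.png",np.hstack(o))
E
```

```text
t: 5.3
eef_pos: [0.4985, -0.0607, 0.2152]
ee_rot: [-0.0, 0.989, -0.147, -0.0]
force: [-0.1, -0.0, 0.8]
opening: 0.0005
grip_force: 0.0
t: 6.18
eef_pos: [0.4513, -0.2164, 0.3051]
ee_rot: [-0.0, 0.989, -0.148, -0.0]
force: [0.4, -0.4, 0.3]
opening: -0.0002
grip_force: 0.0
t 6.175 local [-37.  -55.  305.1] shift [-0.0118 -0.0199  0.3604] turn [-0.0002  0.0001 -0.0008] F [ 0.4 -0.4  0.3]
top [[[366.5, 276.0]], [[369.3, 277.0]]] [[287.05213226 248.6670613 ]]
side [[[288.2, 285.9]], [[287.7, 289.4]]] [[300.12557697 215.80696778]]
```

View pics/m2.png

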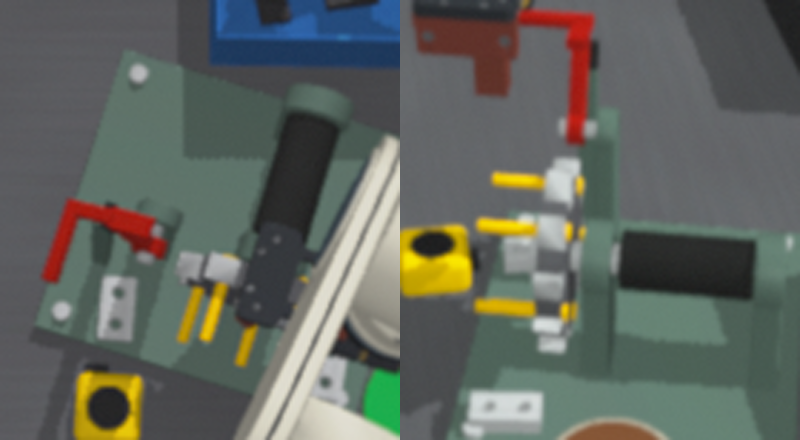

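The pawl is thrown over: pin tip at (287,248) in the top view, as predicted. The top peg tip in the side view is at (287,289), so wheel ≈ +0.12. Next I lower the finger behind the top peg and push gently to finger y ≈ -14.

```bash
python3 -m pendant '[-0.012,0.03,0.15,0,0,0,1, -0.012,0.03,0.3,0,0,0,1, -0.012,0.03,0.45,0,0,0,1, -0.012,0.03,0.55,0,0,0,1, -0.012,0.03,0.628,0,0,0,1, -0.012,0.03,0.628,0,0,0,1]'; python3 -m pendant '[0,-0.02,0,0,0,0,1, 0,-0.04,0,0,0,0,1, 0,-0.06,0,0,0,0,1, 0,-0.08,0,0,0,0,1, 0,-0.1,0,0,0,0,1, 0,-0.12,0,0,0,0,1, 0,-0.14,0,0,0,0,1, 0,-0.16,0,0,0,0,1, 0,-0.18,0,0,0,0,1, 0,-0.19,0,0,0,0,1]'
python3 - <<'E'
from h import *
from bench import cams
go(-40,-14,148)
p=np.load("p.npy")
c=cams.read_camera("side");cv2.imwrite("pics/s3.png",cv2.resize(c["image"][210:364,260:400],(800,600)[:1]*1+(600,) if 0 else (546,600),interpolation=2))
for w in(-.35,-.47,-.55,-.63):
  print(w,[((proj(F(p,[-58,-55*np.sin(a+w),115+55*np.cos(a+w)]),c)[0]-[260,210])*3.9).round().tolist() for a in np.radians([25,97,169])])
E
```

```text
t: 7.02
eef_pos: [0.446, -0.2207, 0.147]
ee_rot: [-0.001, 0.989, -0.146, -0.002]
force: [0.3, 0.9, -0.4]
opening: 0.0002
grip_force: 0.0
t: 8.28
eef_pos: [0.4602, -0.1765, 0.148]
ee_rot: [-0.0, 0.989, -0.146, -0.0]
force: [-0.9, -2.6, 1.7]
opening: 0.0003
grip_force: 1.3
t 8.275 local [-40.1 -14.2 148. ] shift [ 0.0005 -0.0008  0.0002] turn [-0.0001  0.0002  0.0003] F [-0.9 -2.6  1.7]
-0.35 [[115.0, 269.0], [103.0, 382.0], [115.0, 432.0]]
-0.47 [[117.0, 262.0], [103.0, 371.0], [113.0, 434.0]]
-0.55 [[119.0, 258.0], [104.0, 364.0], [112.0, 434.0]]
-0.63 [[120.0, 254.0], [104.0, 356.0], [111.0, 433.0]]
```

View pics/s3.png

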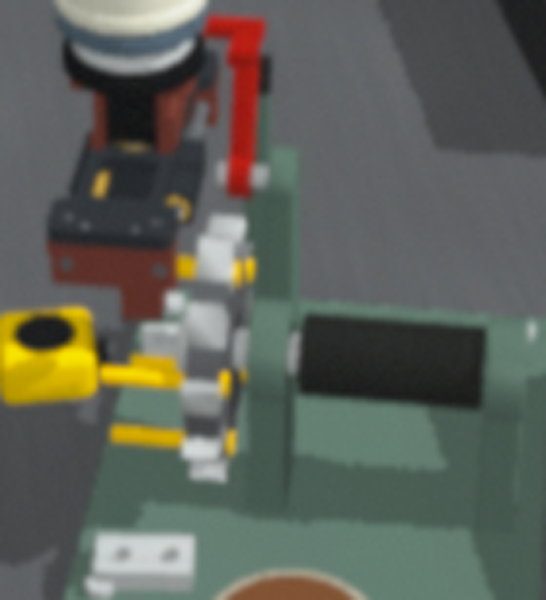

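Side view: the next peg's tip is at crop (103,374), so wheel ≈ -0.44, while the geometry suggests -0.52. I'll push about 3.5 mm more, retreat, and re-measure.

```bash
python3 -m pendant '[0,-0.007,0,0,0,0,1, 0,-0.014,0,0,0,0,1, 0,-0.014,0,0,0,0,1, 0,-0.014,0,0,0,0,1, 0,0.01,0,0,0,0,1, 0,0.03,0,0,0,0,1, 0,0.03,-0.25,0,0,0,1, 0,0.03,-0.5,0,0,0,1, 0,0.03,-0.7,0,0,0,1, 0,0.03,-0.7,0,0,0,1]'
python3 - <<'E'
from h import *
from bench import cams
go(-38,200,210)
p=np.load("p.npy")
o=[]
for n,sl,x0,y0 in(("top",np.s_[200:300,290:400],290,200),("side",np.s_[250:350,270:380],270,250)):
  c=cams.read_camera(n);o.append(cv2.resize(c["image"][sl],(400,364),interpolation=2))
  for w in(-.4,-.47,-.55,-.63):
    print(n,w,[((proj(F(p,[-58,-55*np.sin(a+w),115+55*np.cos(a+w)]),c)[0]-[x0,y0])*3.64).round().tolist() for a in np.radians([-47,25,97,169])])
cv2.imwrite("pics/m3.png",np.hstack(o))
E
```

```text
t: 9.57
eef_pos: [0.46, -0.1853, 0.3274]
ee_rot: [0.001, 0.989, -0.147, 0.004]
force: [0.7, 0.2, 0.4]
opening: 0.0006
grip_force: 0.0
t 9.575 local [-37.7 -22.8 327.4] shift [-0.0051 -0.8914  0.4689] turn [ 0.0004 -0.0042 -0.    ] F [0.7 0.2 0.4]
top -0.4 [[162.0, 246.0], [247.0, 266.0], [316.0, 295.0], [272.0, 292.0]]
top -0.47 [[159.0, 246.0], [241.0, 264.0], [315.0, 294.0], [277.0, 293.0]]
top -0.55 [[157.0, 247.0], [234.0, 262.0], [313.0, 292.0], [282.0, 294.0]]
top -0.63 [[156.0, 247.0], [228.0, 260.0], [311.0, 291.0], [287.0, 295.0]]
side -0.4 [[89.0, 96.0], [72.0, 103.0], [60.0, 207.0], [70.0, 258.0]]
side -0.47 [[89.0, 100.0], [73.0, 99.0], [60.0, 201.0], [69.0, 259.0]]
side -0.55 [[90.0, 104.0], [74.0, 95.0], [60.0, 194.0], [68.0, 259.0]]
side -0.63 [[90.0, 109.0], [76.0, 91.0], [61.0, 187.0], [67.0, 259.0]]
```

View pics/m3.png

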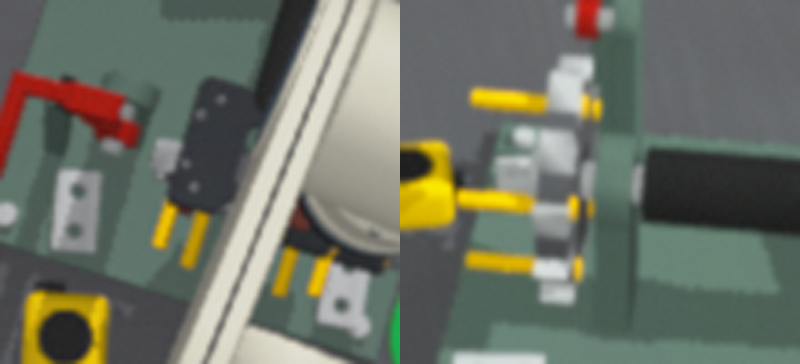

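Wheel measures ≈ -0.51, mid-play for the next notch (peg tips at (58,198) and (72,97) in the side crop). Now I move to the far side of the pin.

```bash
python3 -m pendant '[0,-0.2,0,0,0,0,1, 0,-0.4,0,0,0,0,1, 0,-0.6,0,0,0,0,1, 0,-0.8,0,0,0,0,1, 0,-0.9,0,0,0,0,1, 0,-0.9,0.1,0,0,0,1, 0,-0.9,0.2,0,0,0,1, 0,-0.9,0.35,0,0,0,1, 0,-0.9,0.45,0,0,0,1, 0,-0.9,0.45,0,0,0,1]'; python3 -c "
from h import *
go(-37,110,210)"
```

```text
t: 10.92
eef_pos: [0.5206, 0.031, 0.2072]
ee_rot: [0.001, 0.989, -0.147, -0.004]
force: [0.2, -0.1, 0.3]
opening: 0.0004
grip_force: 0.0
t 10.925 local [-42.6 201.8 207.2] shift [ 0.0221  0.3674 -0.0105] turn [0.0012 0.0037 0.0001] F [ 0.2 -0.1  0.3]
```

```bash
python3 -m pendant '[0,0.03,0,0,0,0,1, 0,0.06,0,0,0,0,1, 0,0.09,0,0,0,0,1, 0,0.12,0,0,0,0,1, 0,0.15,0,0,0,0,1, 0,0.18,0,0,0,0,1, 0,0.21,0,0,0,0,1, 0,0.24,0,0,0,0,1, 0,0.26,0,0,0,0,1, 0,0.28,0,0,0,0,1]'; python3 -m pendant '[0,0.02,0,0,0,0,1, 0,0.04,0,0,0,0,1, 0,0.06,0,0,0,0,1, 0,0.08,0,0,0,0,1, 0,0.1,0,0,0,0,1, 0,0.1,0,0,0,0,1, 0,0.1,0,0,0,0,1, 0,0.1,0,0,0,0,1, 0,0.1,0,0,0,0,1, 0,0.1,0,0,0,0,1]';  python3 -m pendant '[0,-0.08,0,0,0,0,1, 0,-0.08,-0.2,0,0,0,1, 0,-0.08,-0.4,0,0,0,1, 0,-0.25,-0.45,0,0,0,1, 0,-0.5,-0.45,0,0,0,1, 0,-0.6,-0.45,0,0,0,1, 0,-0.6,-0.45,0,0,0,1, 0,-0.6,-0.45,0,0,0,1]'
python3 - <<'E'
from h import *
from bench import cams
go(-37,110,210)
p=np.load("p.npy")
o=[]
for n,sl,x0,y0 in(("top",np.s_[200:310,290:400],290,200),("side",np.s_[230:340,270:380],270,230)):
  c=cams.read_camera(n);o.append(cv2.resize(c["image"][sl],(400,400),interpolation=2))
  for w in(-.4,-.47,-.55,-.63):
    print(n,w,[((proj(F(p,[-58,-55*np.sin(a+w),115+55*np.cos(a+w)]),c)[0]-[x0,y0])*3.64).round().tolist() for a in np.radians([-47,25,97,169])])
  for w in (0,.14):
    a=np.radians(127.8)-w;print("pawl",w,((proj(F(p,[-60,101+90*np.cos(a),166+90*np.sin(a)]),c)[0]-[x0,y0])*3.64).round())
cv2.imwrite("pics/m4.png",np.hstack(o))
E
```

```text
t: 12.18
eef_pos: [0.5027, -0.0362, 0.2105]
ee_rot: [0.0, 0.989, -0.147, -0.0]
force: [0.4, 0.6, 0.3]
opening: 0.0006
grip_force: 0.2
t: 13.42
eef_pos: [0.4957, -0.0596, 0.2107]
ee_rot: [-0.0, 0.989, -0.147, -0.0]
force: [-0.5, -0.2, -0.2]
opening: 0.0006
grip_force: 0.0
t: 14.42
eef_pos: [0.5388, 0.0833, 0.3229]
ee_rot: [0.0, 0.989, -0.147, -0.0]
force: [-0.1, -0.7, 0.3]
opening: 0.0004
grip_force: 0.0
t 14.425 local [-40.3 257.2 322.9] shift [0.013  0.5885 0.4521] turn [0.0003 0.0003 0.0002] F [-0.1 -0.7  0.3]
top -0.4 [[162.0, 246.0], [247.0, 266.0], [316.0, 295.0], [272.0, 292.0]]
top -0.47 [[159.0, 246.0], [241.0, 264.0], [315.0, 294.0], [277.0, 293.0]]
top -0.55 [[157.0, 247.0], [234.0, 262.0], [313.0, 292.0], [282.0, 294.0]]
top -0.63 [[156.0, 247.0], [228.0, 260.0], [311.0, 291.0], [287.0, 295.0]]
pawl 0 [181. 235.]
pawl 0.14 [165. 228.]
side -0.4 [[89.0, 169.0], [72.0, 175.0], [60.0, 280.0], [70.0, 331.0]]
side -0.47 [[89.0, 172.0], [73.0, 172.0], [60.0, 274.0], [69.0, 332.0]]
side -0.55 [[90.0, 177.0], [74.0, 168.0], [60.0, 267.0], [68.0, 332.0]]
side -0.63 [[90.0, 181.0], [76.0, 164.0], [61.0, 260.0], [67.0, 332.0]]
pawl 0 [78. 40.]
pawl 0.14 [81. 21.]
```

View pics/m4.png

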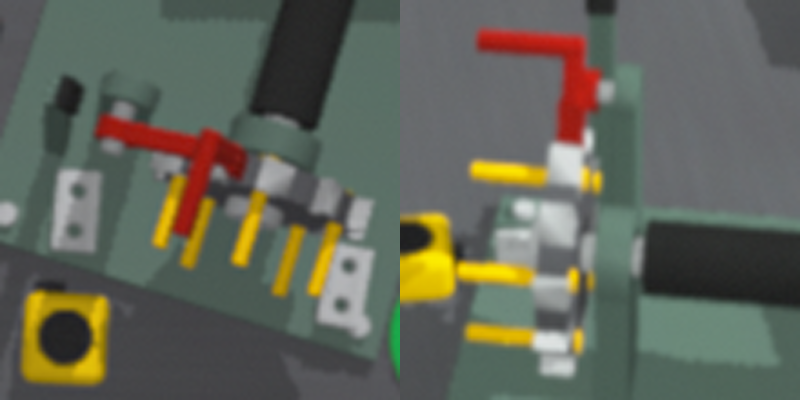

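The pin tip is at (183,234) in the top crop and (78,40) in the side crop, which matches pawl = 0. The pegs give wheel ≈ -0.5, and the arm is clear, so I'll hand in.

```bash
python3 -c "
from bench import workorder
print(workorder.job_done())"
```

```text
the job is handed in; nothing more can be done
None
```

I've handed the job in: the pawl went over onto its rest, the wheel was pushed back one notch (about -0.5 rad by camera), and the pawl is fully seated in that notch with the arm clear; no verdict came back.

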